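# Lay out a cooker's parts in front of their reference twins for the comparison photo

### The arm

A 6-joint arm with a two-finger parallel gripper is mounted at the origin on the work surface. World frame = base frame: x ahead of the robot, y to its left, z up, the work surface at z = 0. Lengths are in m, angles in rad, forces in N, time in s.
With the tool pointing down it reaches from about 0.35 to 0.975 m from the base axis. Payload 4.9 kg.
Tool frame: the origin (TCP) lies at the very end of the fingers, on their centre line; the grasp point (between the pads) lies 19 mm behind it (pinch_z is the distance from the TCP to the grasp point, in m); z points along the fingers, y is the line along which they close (so a half turn about z gives the same grasp; the last joint's range is limited). The gripper opens to 85 mm and grips with 20 to 120 N. Pads are 22 mm wide; open, the fingers measure 114 mm over their backs; the gripper's body (76 mm by 85 mm) begins 54 mm behind the grasp point. The pads swing forward as they close: fully open they stand 13 mm farther back than shut.
Start: joints at [-1.443, 0.053, 1.613, -0, 1.476, -0.119], TCP at [0.153, -0.606, 0.231] pointing down, gripper open.
Joint ranges: [-3.01, 3.01], [-1.01, 2.22], [0.06, 2.58], [-1.02, 4.17], [0.09, 2.62], [-3.14, 3.14]. Speed limits (rad/s): [2.57, 2.57, 3.14, 3.14, 3.14, 3.14].

### API

Orientations are given as a unit quaternion [w, x, y, z].
In Python, from plant import * gives the robot as it stands. The module is installed in compiled form; this text tells all that it offers.
- The arm moves only by the tool play_rows, never from a script. Its arguments are lists of equal length, an entry for each row: "linear": the shift along the world's x, y, z in m, a list of three; "turn": the turn about the world's z in degrees. A call has 1 to 8 rows; each row shifts and turns the commanded pose from where the row before left it; what a row does not reach is not made up. A row lasts 1/8 s, in which the tool goes at most 62.5 mm and 10.7 degrees, less where a joint would pass 70% of its speed; a pose out of reach is approached as far as the arm can. A call is refused whole if a number of a shift passes 0.0625 or a number of a turn 10.7, either way. A call with a gripper value outside its range is refused whole. "hand" is the finger opening in m, from 0 to 0.0854, set as the call begins (left out, the last holds). The fingers move at their own pace and stop on an object; the grip force is fixed at half the most. Time passes only in rows, so rows that do not move let the fingers close. It gives the time, the measured TCP pose, the force, the opening and the grip force at its end, in the units of the state.
- state(): the state, without advancing time (a new reading comes with each control period).
- grab_frame(name): name is "scene" or "top" or "wrist"; returns the picture (400x640x3 uint8, red, green, blue); there is no depth.
- camera_info(name): a dict with "camera_matrix" (3x3 intrinsics, pixels), "origin" and "attitude" of the camera in the world; the wrist camera has in their place "mount" (4x4, takes a point from camera to tool coordinates, whose origin is the TCP and whose axes are the flange's). Camera axes: x right, y down, z forward; pixel columns grow to the right and rows downward; lengths in m; the calibration is good to about 2 mm. A picture is of the moment at which its call begins: read the wrist's pose just before it. camera_info takes no time and is no camera call.
- job_done(): hands the job in; it is judged then, once.
Trained networks look in the newest picture that a camera, given by its name, has taken for a name from the list of things; names that differ only in an ending like _2 or _b are one class to them, and where a whole thing is asked for, a point or a joint stands for the part that bears it (a point fixed in the world has none). Each returns a list of dicts, best first, with "p" (0 to 1); they miss things now and then, are a little off and sometimes report something else, mostly with a low value. They report only what shows in the picture. A call takes as long as a camera call. They do not tell look-alikes from the thing itself.
- trace(camera, thing): "region" (400x640 bool, what is visible of it) and "location" ([column, row] in pixels, amid what is visible of it).
The state is a dict: "time": time; "joint_pos": joint angles; "joint_vel": joint speeds; "joint_efforts": joint torques, N m; "tool_pos": TCP position; "tool_rot": TCP orientation; "contact_force": force on the tool from outside, world axes, zero at the start; "ft_torque": the same for the moment, N m; "gripper_width": opening from 0.0 (shut) to 1.0 (fully open); "grasp_force": force on a finger pad.
Only numpy, scipy, OpenCV 4.12 (cv2) and the standard library are available. Lean on these libraries where they do the work, as an engineer would, in place of code of your own. Each camera call takes 0.05 s, during which the arm holds its last target. There are 200 camera calls.

### The job

The back row of the grey photo board holds the approved reference parts of the cooker; lay the loose new parts out in the empty front row (the side with the printed scale, nearer the robot) for the comparison photo. Stand the inlet socket, the terminal block and the timer each on the centre cross of the frame straight in front of its own twin, upright and parallel to it, and build the thermostat in front of the reference thermostat in the same way, the porcelain ring flat on its cross and the thermostat standing centred on the ring. Set the parts down without dropping them, let go of everything, and leave the reference parts where they are.

Things in the scene. Friction and masses are not known exactly. Their poses are not given: they have to be found in the camera images.
- board: grey photo board fixed on the bench, 200 (x) x 370 (y) x 6 mm thick; origin: centre of its underside, +x to its back row. Printed black and white scale on the front edge (robot side). Back row (x = +50 mm): the reference parts, columns y = -135, -45, 45, 135 mm, any order. Front row (x = -50 mm): four printed 78 x 82 mm frames with a centre cross, each cross 100 mm in front of a reference part
- ref_inlet: REFERENCE part, standing in the back row of the board, loose: mains inlet socket: black plastic, flange on top, 24 mm across (x), 50 mm long (y, over the screw ears; 30 mm below the flange), 29 mm tall, mouth with three metal blades facing up; faces across x flat from bottom to top; 35 g. Origin: centre of its underside, z up. Square to the board (its axes parallel to the board's)
- ref_block: REFERENCE part, standing in the back row of the board, loose: three-way porcelain terminal block: white bar 22 mm across (x), 60 mm long (y), 22 mm tall, its top cut into three lands with two brass screws each; its long sides are flat from bottom to top; 70 g. Origin: centre of its underside, z up. Square to the board
- ref_timer: REFERENCE part, standing in the back row of the board, loose: mechanical timer: white plastic case 40 mm across (x) by 44 mm long (y), 30 mm tall, steel plate on top with an ear at each y end (64 mm over the ears), a 6 mm shaft standing in the middle up to 48 mm; 90 g. Origin: centre of its underside, z up. Square to the board
- ref_thermo: REFERENCE thermostat centred on its white porcelain ring in the back row of the board, loose, the two one thing 60 mm tall: ring 46 mm in diameter and 18 mm tall, on it the thermostat as described for new_thermo. Origin: centre of the ring's underside. Axes parallel to the board's
- new_inlet: loose NEW part, at the start upright on the bench off the board, twin of ref_inlet: mains inlet socket: black plastic, flange on top, 24 mm across (x), 50 mm long (y, over the screw ears; 30 mm below the flange), 29 mm tall, mouth with three metal blades facing up; faces across x flat from bottom to top; 35 g. Origin: centre of its underside, z up. 
- new_block: loose NEW part, at the start upright on the bench off the board, twin of ref_block: three-way porcelain terminal block: white bar 22 mm across (x), 60 mm long (y), 22 mm tall, its top cut into three lands with two brass screws each; its long sides are flat from bottom to top; 70 g. Origin: centre of its underside, z up. 
- new_timer: loose NEW part, at the start upright on the bench off the board, twin of ref_timer: mechanical timer: white plastic case 40 mm across (x) by 44 mm long (y), 30 mm tall, steel plate on top with an ear at each y end (64 mm over the ears), a 6 mm shaft standing in the middle up to 48 mm; 90 g. Origin: centre of its underside, z up. 
- new_thermo: loose NEW part, at the start upright on the bench: magnetic thermostat: round, steel foot plate 38 mm in diameter and 3 mm thick, dark stem with a spring, and a plain aluminium cap 34 mm in diameter from 28 to 42 mm above the underside; 42 mm tall; 60 g. Origin: centre of its underside, z up. 
- new_ring: loose NEW part, at the start flat on the bench: white porcelain insulating ring, outside diameter 46 mm, hole 22 mm, 18 mm tall; 55 g. Origin: centre of its underside, z up. 
Mind the look-alikes: they are no part of the job. What is shaped like the new_timer but blue, orange or pink is not meant.

How it is judged:
By the outcome, as a careful person would: the job done as asked, in the order asked, and still so for the second after the job is handed in, with the robot touching nothing.
It also fails if it takes over 128 s, if anything falls off the work surface, if the arm or the gripper's body presses on something with over 40 N, if the wrist force passes 120 N, or if a joint passes its speed limit or range.

## Working session

There is one attempt and no reset: what is moved stays moved. The work goes in short steps, Python scripts to look and compute and a tool call to move; the robot and the scene stay as the last step left them, time stands still between calls to the robot, and variables do not carry over. Pictures are saved under pics/ and viewed, at most 14 in all, crops included, and the job is handed in when it is done.

Besides the shell and the picture viewer there is one more tool, called after "Request:" as a command line: name --pt "numbers of a row" for each row, then --argument value for the rest. play_rows: Moves the arm, as the interface text tells. Its arguments: {"type":"object","properties":{"linear":{"type":"array","items":{"type":"array","items":{"type":"number"}}},"turn":{"type":"array","items":{"type":"number"}},"hand":{"type":"number"}},"required":["linear","turn"]}

```bash
mkdir -p pics; python3 - <<'E'
from plant import *
import cv2,numpy as np
for n in ["scene","top"]:
    im=grab_frame(n); cv2.imwrite(f"pics/{n}0.png",im[:,:,::-1])
for n in ["scene","top","wrist"]:
    print(n,camera_info(n))
print(state())
E
```

```text
scene {'camera_matrix': array([[368.39071469,   0.        , 319.32181337],
       [  0.        , 368.39071469, 197.04471014],
       [  0.        ,   0.        ,   1.        ]]), 'origin': array([0.80642001, 0.36109992, 0.80817214]), 'attitude': array([-0.07375577,  0.27765085,  0.92312237, -0.25556835])}
top {'camera_matrix': array([[516.40755369,   0.        , 319.79760478],
       [  0.        , 516.40755369, 203.78775859],
       [  0.        ,   0.        ,   1.        ]]), 'origin': array([ 0.34816954, -0.05286756,  1.47252435]), 'attitude': array([-0.04868745,  0.70795075, -0.7026835 ,  0.05168329])}
wrist {'camera_matrix': array([[353.37015616,   0.        , 314.5665315 ],
       [  0.        , 353.37015616, 198.18870484],
       [  0.        ,   0.        ,   1.        ]]), 'mount': array([[ 7.80074248e-04, -9.63169680e-01, -2.68893211e-01,
         6.83371117e-02],
       [ 9.99999694e-01,  7.69039695e-04,  1.46371462e-04,
        -2.11935339e-04],
       [ 6.58089984e-05, -2.68893242e-01,  9.63169985e-01,
        -1.41840269e-01],
       [ 0.00000000e+00,  0.00000000e+00,  0.00000000e+00,
         1.00000000e+00]])}
{'time': 0.1, 'joint_pos': array([-1.44303268e+00,  5.33136235e-02,  1.61418158e+00,  3.78260508e-05,
        1.47599533e+00, -1.19007460e-01]), 'joint_vel': array([-0.00152782, -0.00097066, -0.00352913, -0.00037217,  0.00263676,
       -0.00027395]), 'joint_efforts': array([-1.56442275e-03, -3.94906569e+01, -3.71362317e+01, -2.36736978e-04,
        3.98070508e-03, -2.09399751e-06]), 'tool_pos': array([ 0.15260414, -0.60549369,  0.23015696]), 'tool_rot': array([-9.49014937e-04,  9.92397430e-01,  1.23070873e-01,  1.46716706e-05]), 'contact_force': array([-1.25546073,  0.73279199, -0.68850695]), 'ft_torque': array([0.0096878 , 0.00150765, 0.00920606]), 'grasp_force': 0.0, 'gripper_width': 0.9985380938363664}
```

View pics/top0.png

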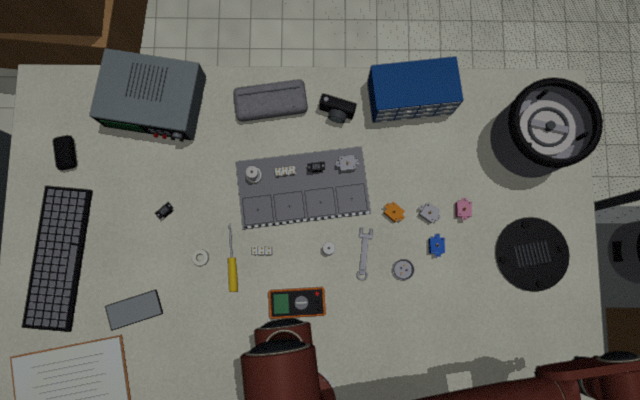

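View pics/scene0.png

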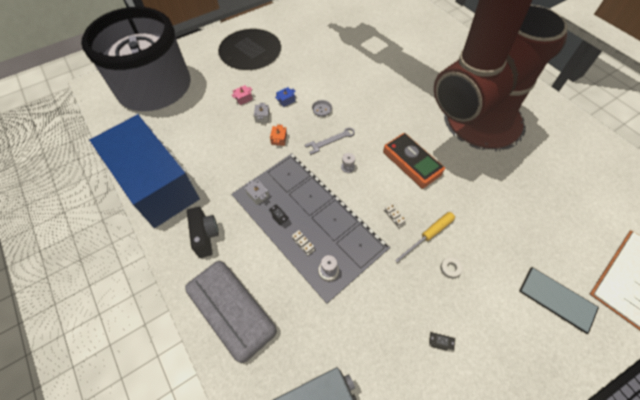

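The top picture shows the board's back row, left to right: thermo (253,174), block (285,171), inlet (316,167), timer (347,162). The new parts are inlet (164,211), ring (201,258), block (262,251) and thermo (328,248). The timer-shaped things are orange (394,212), grey (429,212), pink (464,209) and blue (437,245). Grey (429,212) fits, because it matches the reference; I'll confirm it in a crop.

```bash
cat > h.py <<'E'
from plant import *
import cv2,numpy as np
from scipy.spatial.transform import Rotation as R
def q(v): return R.from_quat([v[1],v[2],v[3],v[0]]).as_matrix()
def cam(n):
    c=camera_info(n); K=c["camera_matrix"]
    if n=="wrist":
        s=state(); T=np.eye(4); T[:3,:3]=q(s["tool_rot"]); T[:3,3]=s["tool_pos"]
        T=T@c["mount"]; return K,T[:3,:3],T[:3,3]
    return K,q(c["attitude"]),np.array(c["origin"])
def p2w(C,uv,z):
    K,A,o=C; d=np.c_[np.atleast_2d(uv),np.ones(len(np.atleast_2d(uv)))]@np.linalg.inv(K).T@A.T
    return o+d*((z-o[2])/d[:,2])[:,None]
def w2p(C,P):
    K,A,o=C; d=(np.atleast_2d(P)-o)@A@K.T; return d[:,:2]/d[:,2:]
def snap(n,f=None):
    C=cam(n); im=grab_frame(n)[:,:,::-1].copy()
    if f: cv2.imwrite("pics/"+f,im)
    return C,im
E
python3 - <<'E'
from h import *
C,im=snap("top")
hs=dict(board=.006,new_inlet=.029,new_block=.022,new_timer=.03,new_thermo=.042,new_ring=.018,ref_inlet=.035,ref_block=.028,ref_timer=.036,ref_thermo=.066)
for n,z in hs.items():
    for r in trace("top",n)[:4]:
        print(n,round(r["p"],2),np.round(r["location"]),p2w(C,r["location"],z)[0].round(3),r["region"].sum())
c=cv2.resize(im[185:285,370:480],None,fx=5,fy=5,interpolation=cv2.INTER_CUBIC); cv2.imwrite("pics/crop1.png",c)
E
```

```text
board 0.9 [301. 193.] [ 0.589 -0.003  0.006] 8030
new_inlet 0.53 [163. 214.] [0.522 0.383 0.029] 192
new_inlet 0.22 [303. 190.] [ 0.593 -0.011  0.029] 7976
new_inlet 0.21 [328. 252.] [ 0.419 -0.083  0.029] 171
new_block 0.72 [261. 250.] [0.423 0.106 0.022] 181
new_timer 0.83 [396. 210.] [ 0.538 -0.273  0.03 ] 297
new_timer 0.81 [429. 214.] [ 0.528 -0.367  0.03 ] 288
new_timer 0.74 [436. 246.] [ 0.437 -0.382  0.03 ] 276
new_thermo 0.62 [330. 250.] [ 0.425 -0.088  0.042] 130
new_ring 0.64 [198. 259.] [0.398 0.281 0.018] 160
ref_inlet 0.68 [313. 170.] [ 0.651 -0.037  0.035] 182
ref_block 0.64 [284. 172.] [0.646 0.045 0.028] 175
ref_timer 0.51 [343. 160.] [ 0.679 -0.124  0.036] 285
ref_thermo 0.46 [253. 173.] [0.635 0.129 0.066] 190
```

View pics/crop1.png

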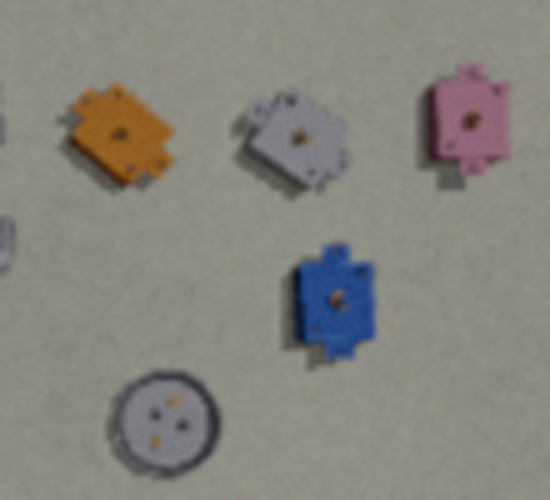

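Grey at top pixel (429,213) matches the reference timer; orange, pink and blue are the look-alikes. Next I'll move above the board for a near view.

Request:
play_rows --pt "0.037 0.05 -0.005" --pt "0.037 0.05 -0.005" --pt "0.037 0.05 -0.005" --pt "0.037 0.05 -0.005" --pt "0.037 0.05 -0.005" --pt "0.037 0.05 -0.005" --pt "0.037 0.05 -0.005" --pt "0.037 0.05 -0.005" --turn '[-3.5,-3.5,-3.5,-3.6,0,0,0,0]'

```text
time: 1.65
tool_pos: [0.4497, -0.2043, 0.1916]
tool_rot: [0.0, 1.0, 0.0, 0.001]
contact_force: [0.7, -0.7, 0.9]
gripper_width: 0.995
grasp_force: 0.0
```

Request:
play_rows --pt "0.037 0.05 -0.005" --pt "0.037 0.05 -0.005" --pt "0.037 0.05 -0.005" --pt "0.037 0.05 -0.005" --pt "0 0 0" --pt "0 0 0" --turn '[0,0,0,0,0,0]'

```text
time: 2.4
tool_pos: [0.5965, -0.0061, 0.1711]
tool_rot: [0.0, 1.0, 0.001, -0.0]
contact_force: [0.2, 0.0, -0.1]
gripper_width: 1.0
grasp_force: 0.0
```

```bash
python3 - <<'E'
from h import *
C,im=snap("wrist","w1.png")
s=state();print(s["tool_pos"],s["tool_rot"],s["time"],s["contact_force"])
E
```

```text
[ 0.59635851 -0.00667029  0.17134267] [ 1.67581619e-04  9.99999981e-01  5.39470573e-05 -8.73332207e-05] 2.45 [-0.51500398 -0.6442606   0.413132  ]
```

View pics/w1.png

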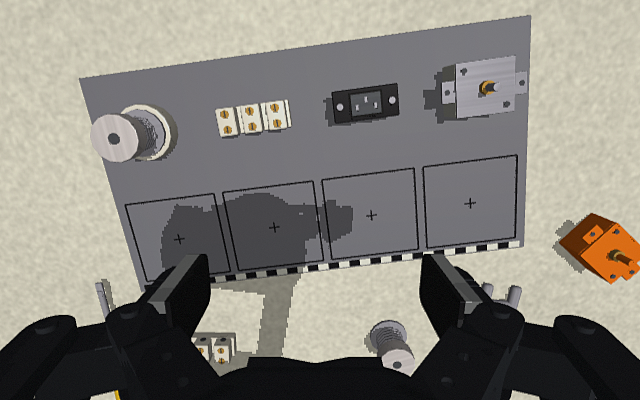

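The near view shows the four front crosses at (179,239), (274,227), (371,215) and (470,203). The reference order is thermo, block, inlet, timer from +y to −y. I'll fit the board pose from the crosses.

```bash
cat >> h.py <<'E'
def crosses(C,im,uvs,r=9):
    g=cv2.cvtColor(im,cv2.COLOR_BGR2GRAY).astype(float); out=[]
    for u,v in uvs:
        p=g[v-r:v+r+1,u-r:u+r+1]; w=np.clip(cv2.medianBlur(p.astype(np.uint8),15).astype(float)-p-12,0,None)
        yy,xx=np.mgrid[-r:r+1,-r:r+1]; out.append([u+(w*xx).sum()/w.sum(),v+(w*yy).sum()/w.sum()])
    return np.array(out)
def fit2(M,W):  # 2D rigid M->W
    mc,wc=M.mean(0),W.mean(0); a=M-mc;b=W-wc
    th=np.arctan2((a[:,0]*b[:,1]-a[:,1]*b[:,0]).sum(),(a*b).sum()); c,s=np.cos(th),np.sin(th); Q=np.array([[c,-s],[s,c]])
    t=wc-Q@mc; return th,t,np.abs(M@Q.T+t-W).max()
E
python3 - <<'E'
from h import *
C,im=snap("wrist")
uv=crosses(C,im,[(179,239),(274,227),(371,215),(470,203)]);print(uv.round(1))
W=p2w(C,uv,.006)[:,:2];print(W.round(4))
M=np.array([[-.05,y] for y in(.135,.045,-.045,-.135)])
th,t,e=fit2(M,W);print(np.degrees(th),t,e)
# corners check
Q=np.array([[np.cos(th),-np.sin(th)],[np.sin(th),np.cos(th)]])
for m in [(.1,.185),(.1,-.185),(-.1,-.185)]: print(w2p(C,np.r_[Q@m+t,.006]).round(1))
# ref tops
for n,z,y in [("ref_inlet",.035,-.045),("ref_block",.028,.045)]:
    r=trace("wrist",n)[0]; print(n,r["p"],np.array(r["location"]),w2p(C,np.r_[Q@(.05,y)+t,z]))
    m=r["region"].astype(np.uint8); c=max(cv2.findContours(m,0,2)[0],key=cv2.contourArea); print(cv2.minAreaRect(p2w(C,c[:,0],z)[:,:2].astype(np.float32)*1000))
E
```

```text
[[178.2 238.6]
 [273.4 226.8]
 [370.2 214.8]
 [469.1 202.7]]
[[ 0.5396  0.1206]
 [ 0.5514  0.0315]
 [ 0.5631 -0.0574]
 [ 0.5747 -0.1465]]
7.483628695562941 [ 0.60676078 -0.00645899] 0.0003175964316187996
[[76.2 77.6]]
[[531.   13.5]]
[[523.7 246.7]]
ref_inlet 0.83 [361.  104.3] [[364.74154608 102.8783572 ]]
((662.1920776367188, -44.076690673828125), (24.593738555908203, 50.079654693603516), 8.27379035949707)
ref_block 0.62 [254.6 117.4] [[249.70645284 118.09879801]]
((650.7096557617188, 42.15983581542969), (22.635583877563477, 60.155635833740234), 8.024297714233398)
```

Board yaw is 7.5° and the fit residual is 0.3 mm. The inlet comes first.

Request:
play_rows --pt "-0.003 0.028 0" --pt "-0.003 0.028 0" --pt "-0.003 0.028 0" --pt "-0.003 0.028 0" --pt "-0.003 0.028 0" --pt "-0.003 0.028 0" --turn '[10.4,10.4,10.4,10.4,10.4,10.4]'

```text
time: 3.35
tool_pos: [0.5786, 0.1617, 0.1717]
tool_rot: [0.0, 0.854, 0.52, 0.0]
contact_force: [0.4, 0.2, 0.5]
gripper_width: 1.0
grasp_force: 0.0
```

Request:
play_rows --pt "-0.003 0.028 0" --pt "-0.003 0.028 0" --pt "-0.003 0.028 0" --pt "-0.003 0.028 0" --pt "-0.003 0.028 0" --pt "-0.003 0.028 0" --pt "0 0 0" --pt "0 0 0" --turn '[10.4,10.4,10.4,10.4,10.4,10.4,0,0]'

```text
time: 4.35
tool_pos: [0.5609, 0.3288, 0.1714]
tool_rot: [0.0, 0.464, 0.886, -0.0]
contact_force: [-0.1, -0.8, -0.5]
gripper_width: 1.0
grasp_force: 0.0
```

```bash
cat >> h.py <<'E'
def yaw(): A=q(state()["tool_rot"]); return np.degrees(np.arctan2(A[1,0],A[0,0]))
def rect(n,z,cm="wrist",f=None,near=None):
    C,im=snap(cm,f); s=state(); print("tcp",s["tool_pos"].round(4),"yaw",yaw().round(2))
    for r in trace(cm,n)[:2]:
        c=max(cv2.findContours(r["region"].astype(np.uint8),0,2)[0],key=cv2.contourArea)
        (x,y),(a,b),t=cv2.minAreaRect(p2w(C,c[:,0],z)[:,:2].astype(np.float32)*1000)
        t=t if a<b else t-90   # t = yaw of the short side (part x)
        print(n,round(r["p"],2),np.round(r["location"]),"ctr mm",round(x,1),round(y,1),"size",round(a,1),round(b,1),"part yaw",round(t,1))
    return C,im
E
python3 - <<'E'
from h import *
C,im=rect("new_inlet",.029,f="w2.png")
E
```

```text
tcp [0.561  0.3287 0.1714] yaw 124.68
new_inlet 0.94 [328. 110.] ctr mm 533.7 383.1 size 23.9 49.6 part yaw 42.3
```

View pics/w2.png

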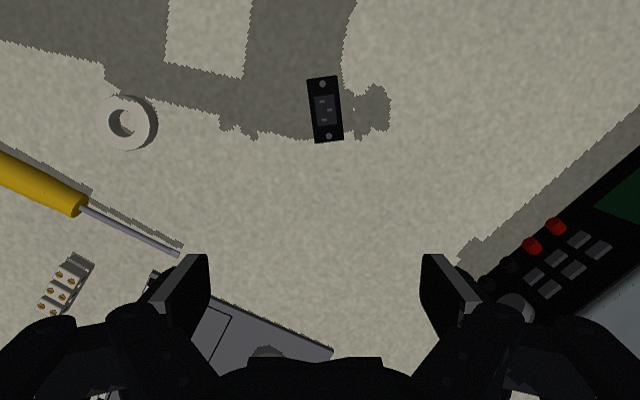

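The inlet shows at (328,110), size 23.9×49.6 mm, which fits. Part yaw is 42.3°, so I'm going in with tool yaw 132.3°.

Request:
play_rows --pt "-0.0137 0.0272 -0.02" --pt "-0.0136 0.0272 -0.02" --pt "0 0 -0.03" --pt "0 0 -0.03" --pt "0 0 -0.03" --pt "0 0 -0.025" --pt "0 0 -0.0105" --pt "0 0 0" --turn '[3.8,3.8,0,0,0,0,0,0]'

```text
time: 5.45
tool_pos: [0.5333, 0.3837, 0.0054]
tool_rot: [-0.0, 0.404, 0.915, -0.0]
contact_force: [0.6, -0.6, -0.2]
gripper_width: 0.999
grasp_force: 0.0
```

Request:
play_rows --pt "0 0 0" --pt "0 0 0" --pt "0 0 0" --pt "0 0 0" --pt "0 0 0" --pt "0 0 0" --turn '[0,0,0,0,0,0]' --hand 0.0

```text
time: 6.2
tool_pos: [0.534, 0.3847, 0.0067]
tool_rot: [0.0, 0.403, 0.915, 0.001]
contact_force: [-0.0, -0.0, 4.7]
gripper_width: 0.271
grasp_force: 59.8
```

```bash
python3 - <<'E'
import cv2
a=cv2.imread("pics/w1.png")[70:135,320:415];b=cv2.imread("pics/w2.png")[70:150,290:360]
b=cv2.rotate(b,cv2.ROTATE_90_COUNTERCLOCKWISE)
a=cv2.resize(a,(380,260),interpolation=2);b=cv2.resize(b,(320,280),interpolation=2)
import numpy as np
o=np.zeros((290,720,3),np.uint8);o[:260,:380]=a;o[:280,390:710]=b;cv2.imwrite("pics/cmp.png",o)
E
```

```text
(no output)
```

View pics/cmp.png

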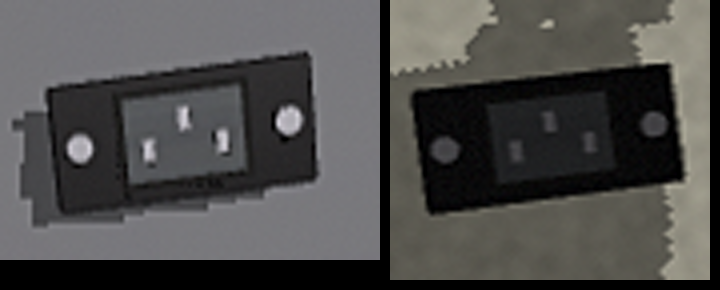

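The blade orientation already matches the reference with no half turn. The inlet is gripped, so I'll lift it and carry it over its cross.

Request:
play_rows --pt "0 0 0.03" --pt "0 0 0.045" --pt "0 0 0.045" --pt "0.003 -0.04 0" --pt "0.003 -0.045 0" --pt "0.003 -0.045 0" --pt "0.003 -0.045 0" --pt "0.003 -0.045 0" --turn '[0,0,0,-5,-5,-5,-5,-5]'

```text
time: 7.2
tool_pos: [0.5476, 0.1628, 0.1249]
tool_rot: [-0.0, 0.593, 0.805, -0.001]
contact_force: [0.6, 0.6, -0.7]
gripper_width: 0.27
grasp_force: 59.3
```

Request:
play_rows --pt "0.003 -0.045 0" --pt "0.003 -0.045 0" --pt "0.003 -0.045 0" --pt "0.003 -0.045 0" --pt "0.002 -0.04 0" --pt "0 0 -0.03" --pt "0 0 -0.03" --pt "0 0 0" --turn '[-5,-4.8,0,0,0,0,0,0]'

```text
time: 8.2
tool_pos: [0.5593, -0.0551, 0.0621]
tool_rot: [-0.003, 0.659, 0.753, -0.002]
contact_force: [-0.3, -0.6, 0.2]
gripper_width: 0.265
grasp_force: 59.3
```

```bash
python3 - <<'E'
from h import *
z=state()["tool_pos"][2]-.0067+.029
C,im=rect("new_inlet",z,f="w3.png")
E
```

```text
tcp [ 0.561  -0.0553  0.0643] yaw 97.64
new_inlet 0.8 [316. 280.] ctr mm 559.5 -54.4 size 24.1 50.7 part yaw 8.0
```

View pics/w3.png

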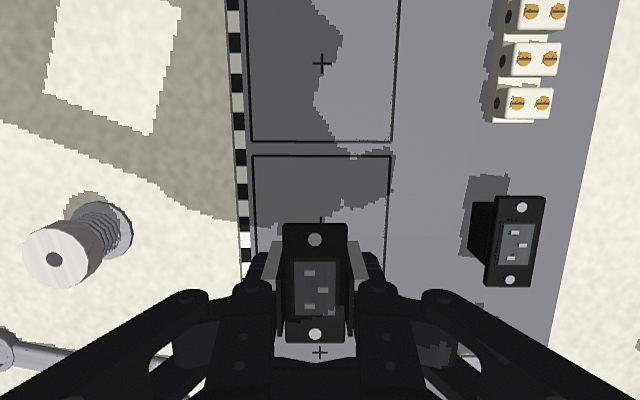

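The picture shows the inlet held at (315,283), its reference at (517,240), and the block's cross at (322,63). I'll compare that cross with the board fit to find the camera bias.

```bash
python3 - <<'E'
from h import *
C=cam("wrist"); im=cv2.imread("pics/w3.png")
uv=crosses(C,im,[(322,63)],8);print(uv,p2w(C,uv,.006).round(4), w2p(C,[.5514,.0315,.006]),w2p(C,[.5631,-.0574,.006]))
print(trace("wrist","ref_inlet")[0]["p"]); rect("ref_inlet",.035)
E
```

```text
[[321.78353071  63.05618287]] [[0.5546 0.0314 0.006 ]] [[315.87520077  62.00712367]] [[315.21106139 220.58122117]]
0.6
tcp [ 0.5634 -0.0557  0.0674] yaw 97.66
ref_inlet 0.96 [490. 233.] ctr mm 655.4 -44.3 size 35.6 49.6 part yaw 7.7
```

The arm was still settling, so I'll wait and measure again.

Request:
play_rows --pt "0 0 0" --pt "0 0 0" --pt "0 0 0" --pt "0 0 0" --turn '[0,0,0,0]'

```text
time: 8.95
tool_pos: [0.5624, -0.0556, 0.0658]
tool_rot: [-0.0, 0.658, 0.753, -0.0]
contact_force: [0.3, 0.7, -0.1]
gripper_width: 0.266
grasp_force: 59.3
```

```bash
python3 - <<'E'
from h import *
C,im=rect("new_inlet",state()["tool_pos"][2]-.0067+.029)
print(state()["tool_pos"])
p=w2p(C,[.5514,.0315,.006])[0]; uv=crosses(C,im,[tuple(int(round(v)) for v in p)],9)
print(p,uv,p2w(C,uv,.006).round(4))
E
```

```text
tcp [ 0.5623 -0.0556  0.0658] yaw 97.64
new_inlet 0.73 [513.  58.] ctr mm 614.5 31.8 size 20.6 35.7 part yaw 7.6
[ 0.5623482  -0.05563718  0.06575963]
[315.52191541  61.73647687] [[315.32570998  61.79517467]] [[0.5513 0.0315 0.006 ]]
```

```bash
sed -i 's/in trace(cm,n)\[:2\]/in [r for r in trace(cm,n) if near is None or np.hypot(*(np.array(r["location"])-near))<50][:2]/' h.py; python3 - <<'E'
from h import *
for k in range(2): C,im=rect("new_inlet",state()["tool_pos"][2]-.0067+.029,near=(316,285))
E
```

```text
tcp [ 0.5623 -0.0556  0.0657] yaw 97.64
new_inlet 0.74 [318. 283.] ctr mm 562.4 -54.9 size 23.9 50.9 part yaw 8.0
tcp [ 0.5624 -0.0557  0.0658] yaw 97.64
```

Request:
play_rows --pt "0.0007 -0.0025 -0.01" --pt "0 0 -0.015" --pt "0 0 -0.014" --pt "0 0 -0.008" --pt "0 0 -0.004" --pt "0 0 -0.0015" --pt "0 0 0" --pt "0 0 0" --turn '[-0.15,0,0,0,0,0,0,0]'

```text
time: 10.25
tool_pos: [0.5635, -0.0582, 0.0139]
tool_rot: [0.0, 0.659, 0.752, 0.0]
contact_force: [0.1, -0.1, 0.4]
gripper_width: 0.268
grasp_force: 59.3
```

Request:
play_rows --pt "0 0 0" --pt "0 0 0" --turn '[0,0]'

```text
time: 10.5
tool_pos: [0.5632, -0.0582, 0.0135]
tool_rot: [0.0, 0.659, 0.752, 0.0]
contact_force: [0.7, 0.4, 0.4]
gripper_width: 0.27
grasp_force: 59.3
```

Request:
play_rows --pt "0 0 -0.001" --pt "0 0 0" --pt "0 0 0" --turn '[0,0,0]'

```text
time: 10.88
tool_pos: [0.5633, -0.0582, 0.0127]
tool_rot: [0.0, 0.659, 0.752, 0.0]
contact_force: [-1.8, -0.8, 3.4]
gripper_width: 0.268
grasp_force: 59.7
```

Request:
play_rows --pt "0 0 0" --pt "0 0 0" --pt "0 0 0" --pt "0 0 0.02" --pt "0 0 0.04" --pt "0 0 0.05" --turn '[0,0,0,0,0,0]' --hand 0.05

```text
time: 11.62
tool_pos: [0.5625, -0.058, 0.1238]
tool_rot: [-0.001, 0.659, 0.752, -0.0]
contact_force: [0.7, 0.4, 0.8]
gripper_width: 0.585
grasp_force: 0.0
```

Request:
play_rows --pt "-0.033 0.026 0.01" --pt "-0.034 0.026 0.01" --pt "-0.033 0.026 0.01" --pt "-0.033 0.026 0.01" --pt "0 0 0" --pt "0 0 0" --pt "0 0 0" --pt "0 0 0" --turn '[0,0,0,0,0,0,0,0]'

```text
time: 12.62
tool_pos: [0.4304, 0.0454, 0.1621]
tool_rot: [-0.0, 0.66, 0.751, -0.0]
contact_force: [-0.6, -0.4, -0.5]
gripper_width: 0.588
grasp_force: 0.0
```

```bash
python3 - <<'E'
from h import *
rect("new_block",.022,f="w4.png"); rect("new_inlet",.035)
E
```

```text
tcp [0.4303 0.0454 0.162 ] yaw 97.44
new_block 0.93 [317. 109.] ctr mm 423.6 105.7 size 57.2 22.5 part yaw -0.0
new_block 0.71 [457. 296.] ctr mm 568.2 -41.1 size 10.0 21.4 part yaw 76.1
tcp [0.4302 0.0456 0.162 ] yaw 97.46
new_inlet 0.73 [457. 296.] ctr mm 561.6 -33.7 size 8.1 19.0 part yaw 81.0
```

View pics/w4.png

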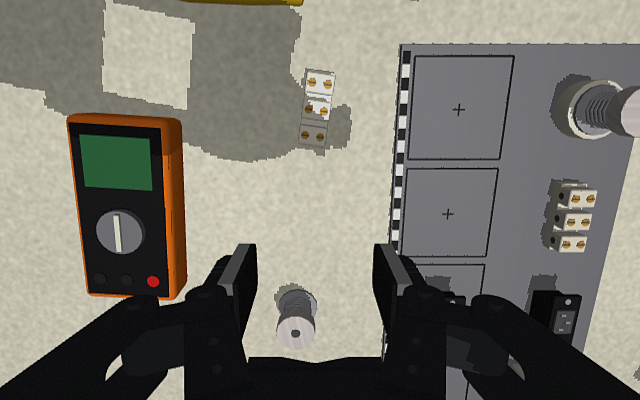

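The block is at (317,109), with its near end shaded. I'll move above it and measure again from close.

Request:
play_rows --pt "-0.002 0.02 -0.02" --pt "-0.002 0.02 -0.025" --pt "-0.0025 0.019 -0.025" --pt "0 0 0" --pt "0 0 0" --pt "0 0 0" --turn '[-3.7,-3.7,0,0,0,0]' --hand 0.06

```text
time: 13.58
tool_pos: [0.4248, 0.1044, 0.0938]
tool_rot: [0.001, 0.707, 0.707, 0.001]
contact_force: [-0.6, 0.8, 0.2]
gripper_width: 0.703
grasp_force: 0.0
```

```bash
python3 - <<'E'
from h import *
C,im=rect("new_block",.022); print(w2p(C,[[.4236,.1057,.022],[.4236,.1357,.022]]))
cv2.imwrite("pics/w5.png",im[120:400,160:480][:, :].repeat(2,0).repeat(2,1))
E
```

```text
tcp [0.4246 0.1044 0.0936] yaw 90.04
new_block 0.59 [314. 201.] ctr mm 423.7 108.7 size 60.0 22.9 part yaw -0.8
[[312.08617759 209.47978368]
 [312.0712189  162.55978326]]
```

View pics/w5.png

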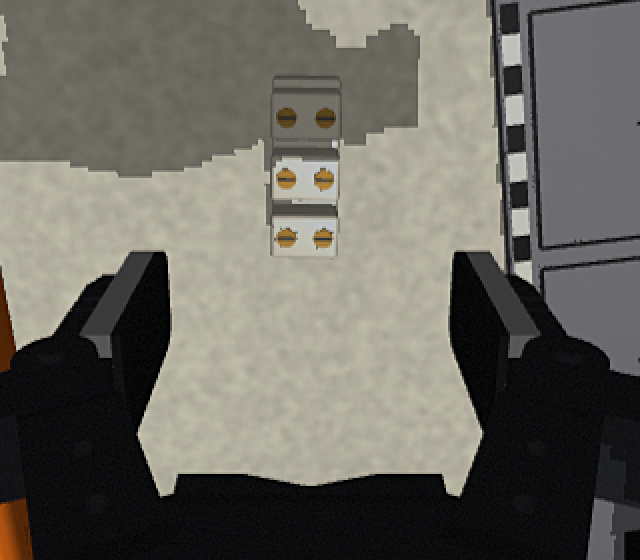

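The block's centre screws put its centre at (0.424, 0.106) and its yaw at about −0.5°. I'm descending to grasp it.

Request:
play_rows --pt "-0.0008 0.0016 -0.03" --pt "0 0 -0.03" --pt "0 0 -0.02" --pt "0 0 -0.007" --pt "0 0 0" --pt "0 0 0" --pt "0 0 0" --turn '[-0.5,0,0,0,0,0,0]'

```text
time: 14.55
tool_pos: [0.4237, 0.1065, 0.0063]
tool_rot: [0.001, 0.71, 0.705, 0.001]
contact_force: [-0.5, 0.1, 0.4]
gripper_width: 0.706
grasp_force: 0.0
```

Request:
play_rows --pt "0 0 0" --pt "0 0 0" --pt "0 0 0" --pt "0 0 0" --pt "0 0 0" --pt "0 0 0" --turn '[0,0,0,0,0,0]' --hand 0.0

```text
time: 15.3
tool_pos: [0.4232, 0.1065, 0.0058]
tool_rot: [0.0, 0.71, 0.705, 0.0]
contact_force: [-0.7, -0.1, 6.1]
gripper_width: 0.234
grasp_force: 60.7
```

Request:
play_rows --pt "0 0 0.02" --pt "0 0 0.04" --pt "0.02 -0.012 0" --pt "0.036 -0.021 0" --pt "0.036 -0.021 0" --pt "0.036 -0.0205 0" --pt "0 0 0" --pt "0 0 0" --turn '[0,0,2,2,2,2,0,0]'

```text
time: 16.3
tool_pos: [0.5495, 0.0322, 0.0641]
tool_rot: [-0.001, 0.659, 0.752, -0.001]
contact_force: [0.2, 0.3, -0.3]
gripper_width: 0.239
grasp_force: 60.0
```

Request:
play_rows --pt "0 0 0" --pt "0 0 0" --pt "0 0 0" --pt "0 0 0" --turn '[0,0,0,0]'

```text
time: 16.8
tool_pos: [0.5507, 0.0321, 0.0654]
tool_rot: [0.0, 0.659, 0.752, 0.0]
contact_force: [0.5, 0.1, -1.2]
gripper_width: 0.237
grasp_force: 60.1
```

```bash
python3 - <<'E'
from h import *
z=state()["tool_pos"][2]-.0058+.022
C,im=rect("new_block",z,f="w6.png"); print(w2p(C,[[.5514,.0315,.006],[.5396,.1206,.006]]))
E
```

```text
tcp [0.5507 0.0321 0.0654] yaw 97.6
[[315.11537078 218.81143563]
 [315.49623279  58.97869473]]
```

View pics/w6.png

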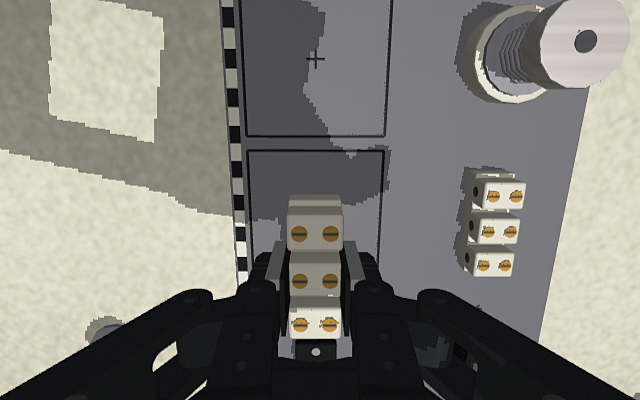

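The block is held with its middle screws at (300,281) and (331,281), and its own cross is hidden beneath it.

```bash
python3 - <<'E'
from h import *
C=cam("wrist"); z=C and state()["tool_pos"][2]-.0058+.022
print(p2w(C,[[299.5,281.5],[331,281.5],[315.3,234],[315.3,325]],z).round(4))
E
```

```text
[[0.5453 0.0304 0.0816]
 [0.5576 0.032  0.0816]
 [0.5488 0.0511 0.0816]
 [0.5541 0.0115 0.0816]]
```

Request:
play_rows --pt "0.0002 0.0003 -0.01" --pt "0 0 -0.015" --pt "0 0 -0.015" --pt "0 0 -0.008" --pt "0 0 -0.0035" --pt "0 0 -0.0015" --pt "0 0 0" --pt "0 0 0" --turn '[-0.1,0,0,0,0,0,0,0]'

```text
time: 17.9
tool_pos: [0.5514, 0.0322, 0.0128]
tool_rot: [0.0, 0.659, 0.752, 0.0]
contact_force: [-0.6, -0.9, -0.5]
gripper_width: 0.238
grasp_force: 60.1
```

Request:
play_rows --pt "0 0 0" --pt "0 0 0" --turn '[0,0]'

```text
time: 18.15
tool_pos: [0.5511, 0.0322, 0.0125]
tool_rot: [0.0, 0.659, 0.752, 0.0]
contact_force: [-0.2, 0.2, -0.8]
gripper_width: 0.239
grasp_force: 60.0
```

Request:
play_rows --pt "0 0 -0.001" --pt "0 0 0" --pt "0 0 0" --turn '[0,0,0]'

```text
time: 18.52
tool_pos: [0.5512, 0.0323, 0.0118]
tool_rot: [0.0, 0.659, 0.752, 0.0]
contact_force: [-1.8, 0.1, 4.7]
gripper_width: 0.239
grasp_force: 60.6
```

Request:
play_rows --pt "0 0 0" --pt "0 0 0" --pt "0 0 0" --pt "0 0 0.02" --pt "0 0 0.04" --pt "0 0 0.05" --turn '[0,0,0,0,0,0]' --hand 0.05

```text
time: 19.27
tool_pos: [0.5504, 0.0323, 0.1228]
tool_rot: [-0.0, 0.659, 0.752, -0.0]
contact_force: [1.2, -0.4, -0.1]
gripper_width: 0.582
grasp_force: 0.0
```

Request:
play_rows --pt "-0.005 -0.045 0.01" --pt "-0.005 -0.045 0.01" --pt "-0.005 -0.045 0.01" --pt "-0.005 -0.045 0.01" --pt "-0.005 -0.045 0" --pt "-0.005 -0.045 0" --pt "-0.006 -0.045 0" --pt "-0.006 -0.045 0" --turn '[-3.7,-3.7,-3.7,-3.7,-3.7,-3.7,-3.7,-3.7]' --hand 0.085

```text
time: 20.27
tool_pos: [0.509, -0.3295, 0.1632]
tool_rot: [0.001, 0.83, 0.557, 0.0]
contact_force: [1.1, -0.6, -0.7]
gripper_width: 0.996
grasp_force: 0.0
```

Request:
play_rows --pt "-0.005 -0.045 0" --pt "-0.006 -0.045 0" --pt "0 0 0" --pt "0 0 0" --pt "0 0 0" --pt "0 0 0" --turn '[-3.7,-3.7,0,0,0,0]'

```text
time: 21.02
tool_pos: [0.4984, -0.4167, 0.1616]
tool_rot: [0.0, 0.864, 0.504, 0.0]
contact_force: [0.3, -0.4, 0.4]
gripper_width: 0.992
grasp_force: 0.0
```

```bash
python3 - <<'E'
from h import *
C,im=rect("new_timer",.03,f="w7.png")
E
```

```text
tcp [ 0.4983 -0.4169  0.1615] yaw 60.56
new_timer 0.98 [325. 106.] ctr mm 533.2 -367.3 size 63.3 39.8 part yaw -33.9
new_timer 0.79 [255.  14.] ctr mm 523.0 -287.0 size 19.7 43.4 part yaw 60.6
```

View pics/w7.png

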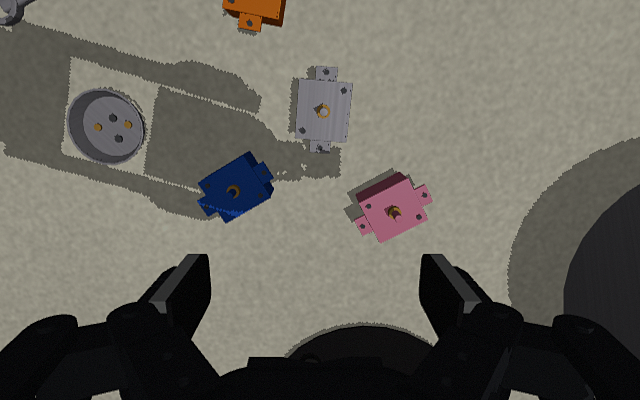

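The grey timer is at (323,108), rectangle 63.3×39.8 mm, yaw −33.9°. The blue and pink look-alikes stay clear of the fingers, so I'm grasping it.

Request:
play_rows --pt "0.0175 0.0248 -0.02" --pt "0.0174 0.0248 -0.03" --pt "0 0 -0.03" --pt "0 0 -0.03" --pt "0 0 -0.03" --pt "0 0 -0.012" --pt "0 0 -0.0015" --pt "0 0 0" --turn '[-2.2,-2.3,0,0,0,0,0,0]' --hand 0.065

```text
time: 22.12
tool_pos: [0.5337, -0.3688, 0.0092]
tool_rot: [0.001, 0.883, 0.469, 0.0]
contact_force: [0.3, -1.3, 0.0]
gripper_width: 0.767
grasp_force: 0.0
```

Request:
play_rows --pt "0 0 0" --pt "0 0 0" --pt "0 0 0" --pt "0 0 0" --pt "0 0 0" --pt "0 0 0" --turn '[0,0,0,0,0,0]' --hand 0.0

```text
time: 22.88
tool_pos: [0.5339, -0.369, 0.0095]
tool_rot: [0.001, 0.883, 0.469, 0.0]
contact_force: [0.2, 0.6, 6.5]
gripper_width: 0.452
grasp_force: 62.5
```

Request:
play_rows --pt "0 0 0.03" --pt "0 0 0.045" --pt "0 0 0.045" --pt "0.007 0.037 0" --pt "0.007 0.037 0" --pt "0.007 0.037 0" --pt "0.007 0.037 0" --pt "0.007 0.037 0" --turn '[0,0,0,7,7,7,7,7]'

```text
time: 23.88
tool_pos: [0.5674, -0.1817, 0.127]
tool_rot: [-0.001, 0.7, 0.715, -0.0]
contact_force: [-0.3, -0.8, -0.9]
gripper_width: 0.454
grasp_force: 61.8
```

Request:
play_rows --pt "0.006 0.0365 0" --pt "0 0 -0.03" --pt "0 0 -0.03" --pt "0 0 0" --pt "0 0 0" --pt "0 0 0" --pt "0 0 0" --pt "0 0 0" --turn '[6.5,0,0,0,0,0,0,0]'

```text
time: 24.88
tool_pos: [0.5742, -0.1468, 0.0685]
tool_rot: [0.001, 0.659, 0.752, 0.0]
contact_force: [-0.4, -0.3, 0.1]
gripper_width: 0.456
grasp_force: 61.8
```

```bash
python3 - <<'E'
from h import *
z=state()["tool_pos"][2]-.0095+.03
C,im=rect("new_timer",z,f="w8.png",near=(316,280))
E
```

```text
tcp [ 0.5741 -0.1468  0.0683] yaw 97.48
new_timer 0.8 [318. 267.] ctr mm 574.2 -143.8 size 39.8 63.0 part yaw 7.5
```

View pics/w8.png

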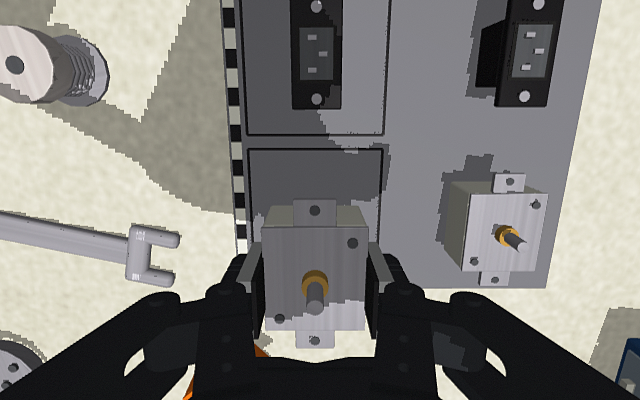

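```bash
python3 - <<'E'
from h import *
C=cam("wrist"); z=state()["tool_pos"][2]-.0095+.03
a=p2w(C,[[315,211],[315.3,340],[352.5,243],[279.5,318.5],[315.5,199],[315.5,347.5]],z);print(a.round(4)); print(a[:2].mean(0),a[2:4].mean(0),a[4:].mean(0), np.linalg.norm(a[4]-a[5]))
# same on the reference timer (0.05,-0.135), z .036
b=p2w(C,[[510,181.5],[494.5,280],[536,205],[474.5,261.5]],.036);print(b[:2].mean(0),b[2:].mean(0))
E
```

```text
[[ 0.5705 -0.1172  0.0886]
 [ 0.5778 -0.1711  0.0886]
 [ 0.5859 -0.1277  0.0886]
 [ 0.5625 -0.1631  0.0886]
 [ 0.5701 -0.1128  0.0886]
 [ 0.5784 -0.1746  0.0886]]
[ 0.57417521 -0.14415516  0.08862124] [ 0.57421782 -0.14540987  0.08862124] [ 0.57424199 -0.14366969  0.08862124] 0.062358762012919955
[ 0.67180497 -0.13285568  0.036     ] [ 0.6733441  -0.13332075  0.036     ]
```

Request:
play_rows --pt "0.0005 -0.0018 -0.01" --pt "0 0 -0.015" --pt "0 0 -0.015" --pt "0 0 -0.008" --pt "0 0 -0.0035" --pt "0 0 -0.001" --pt "0 0 0" --pt "0 0 0" --turn '[0,0,0,0,0,0,0,0]'

```text
time: 25.98
tool_pos: [0.5746, -0.1485, 0.0156]
tool_rot: [0.0, 0.659, 0.752, 0.0]
contact_force: [-0.8, 0.0, -1.9]
gripper_width: 0.455
grasp_force: 61.8
```

Request:
play_rows --pt "0 0 0" --pt "0 0 -0.001" --pt "0 0 0" --pt "0 0 0" --turn '[0,0,0,0]'

```text
time: 26.48
tool_pos: [0.5746, -0.1485, 0.0155]
tool_rot: [0.0, 0.659, 0.752, -0.0]
contact_force: [-2.4, 0.6, 6.1]
gripper_width: 0.455
grasp_force: 62.6
```

Request:
play_rows --pt "0 0 0" --pt "0 0 0" --pt "0 0 0" --pt "0 0 0.02" --pt "0 0 0.04" --pt "0 0 0.05" --pt "0 -0.02 0.02" --pt "0 -0.04 0.02" --turn '[0,0,0,0,0,0,0,0]' --hand 0.065

```text
time: 27.48
tool_pos: [0.5745, -0.2089, 0.1661]
tool_rot: [0.001, 0.659, 0.752, 0.0]
contact_force: [-0.0, 0.5, 0.0]
gripper_width: 0.759
grasp_force: 0.0
```

Request:
play_rows --pt "0 0 0" --pt "0 0 0" --pt "0 0 0" --pt "0 0 0" --turn '[0,0,0,0]'

```text
time: 27.98
tool_pos: [0.574, -0.2076, 0.1633]
tool_rot: [-0.001, 0.659, 0.752, -0.0]
contact_force: [-0.2, -0.7, -0.2]
gripper_width: 0.759
grasp_force: 0.0
```

```bash
python3 - <<'E'
from h import *
C=cam("wrist"); th=np.radians(7.48);Q=np.array([[np.cos(th),-np.sin(th)],[np.sin(th),np.cos(th)]]);t=np.array([.60676,-.00646])
for n,z,y in [("new_timer",.036,-.135),("new_inlet",.035,-.045),("new_block",.028,.045)]:
    for x in(-.05,.05):
        P=np.r_[Q@(x,y)+t,z]; print("expect",(P*1000).round(1)); rect(n,z,near=w2p(C,P)[0],f="w9.png")
E
```

```text
expect [ 574.8 -146.8   36. ]
tcp [ 0.5741 -0.2077  0.1635] yaw 97.54
new_timer 0.75 [326. 110.] ctr mm 574.5 -147.4 size 40.0 62.6 part yaw 7.2
expect [ 673.9 -133.8   36. ]
tcp [ 0.5743 -0.208   0.1639] yaw 97.53
expect [563.  -57.6  35. ]
tcp [ 0.5744 -0.2082  0.1642] yaw 97.51
new_inlet 0.64 [330.   4.] ctr mm 565.5 -79.0 size 23.6 10.6 part yaw -82.4
expect [662.2 -44.6  35. ]
tcp [ 0.5744 -0.2083  0.1643] yaw 97.5
expect [551.3  31.6  28. ]
tcp [ 0.5744 -0.2084  0.1644] yaw 97.5
expect [650.5  44.7  28. ]
tcp [ 0.5744 -0.2085  0.1644] yaw 97.49
```

View pics/w9.png

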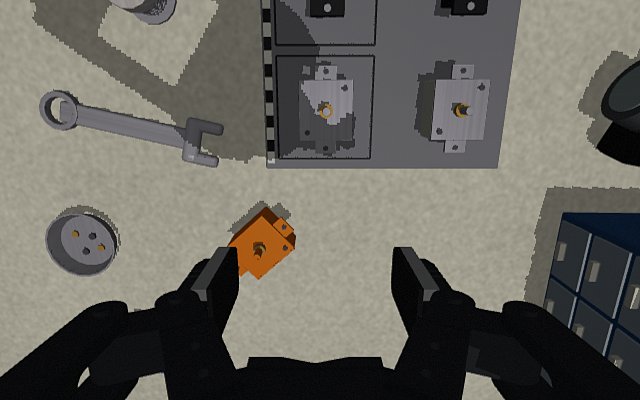

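The timer is within 0.6 mm and 0.3° of its cross, lying inside its frame at (326,110). The ring is next.

Request:
play_rows --pt "-0.017 0.043 0" --pt "-0.017 0.043 0" --pt "-0.017 0.043 0" --pt "-0.017 0.043 0" --pt "-0.017 0.043 0" --pt "-0.017 0.043 0" --pt "-0.017 0.043 0" --pt "-0.017 0.043 0" --turn '[0,0,0,0,0,0,0,0]'

```text
time: 29.58
tool_pos: [0.4378, 0.1368, 0.1646]
tool_rot: [0.0, 0.66, 0.752, 0.0]
contact_force: [0.3, -0.1, -0.3]
gripper_width: 0.759
grasp_force: 0.0
```

Request:
play_rows --pt "-0.017 0.043 0" --pt "-0.017 0.043 0" --pt "0 0 0" --pt "0 0 0" --pt "0 0 0" --pt "0 0 0" --pt "0 0 0" --turn '[0,0,0,0,0,0,0]'

```text
time: 30.45
tool_pos: [0.4047, 0.221, 0.1643]
tool_rot: [0.0, 0.66, 0.751, -0.0]
contact_force: [0.7, 0.1, -0.1]
gripper_width: 0.764
grasp_force: 0.0
```

```bash
python3 - <<'E'
from h import *
C,im=rect("new_ring",.018,f="w10.png")
p=w2p(C,[.398,.281,.018])[0].astype(int); print(p)
g=cv2.cvtColor(im,cv2.COLOR_BGR2GRAY)
cv2.imwrite("pics/w10c.png",cv2.resize(im[max(p[1]-60,0):p[1]+60,p[0]-80:p[0]+80],None,fx=4,fy=4,interpolation=cv2.INTER_CUBIC));print(max(p[1]-60,0),p[0]-80)
E
```

```text
tcp [0.4046 0.2211 0.1643] yaw 97.44
new_ring 0.73 [332. 108.] ctr mm 402.6 279.8 size 44.7 44.4 part yaw -37.4
[315 109]
49 235
```

View pics/w10c.png

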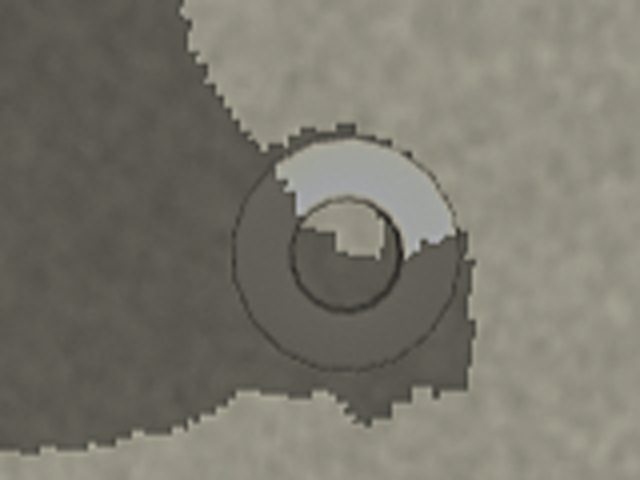

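The ring's rim is centred at about (321,112), 56.7 px ≈ 46 mm wide, which puts its centre at (0.4032, 0.2793).

Request:
play_rows --pt "-0.0007 0.0291 -0.02" --pt "-0.0007 0.0291 -0.03" --pt "0 0 -0.03" --pt "0 0 -0.03" --pt "0 0 -0.03" --pt "0 0 -0.014" --pt "0 0 -0.0035" --pt "0 0 0" --turn '[0,0,0,0,0,0,0,0]' --hand 0.068

```text
time: 31.55
tool_pos: [0.4037, 0.2801, 0.0077]
tool_rot: [0.0, 0.659, 0.752, 0.001]
contact_force: [0.5, -0.4, -0.3]
gripper_width: 0.801
grasp_force: 0.0
```

Request:
play_rows --pt "0 0 0" --pt "0 0 0" --pt "0 0 0" --pt "0 0 0" --pt "0 0 0" --pt "0 0 0" --turn '[0,0,0,0,0,0]' --hand 0.0

```text
time: 32.3
tool_pos: [0.4043, 0.2804, 0.0088]
tool_rot: [0.001, 0.659, 0.752, 0.001]
contact_force: [-0.8, 0.2, 4.7]
gripper_width: 0.505
grasp_force: 60.1
```

Request:
play_rows --pt "0 0 0.02" --pt "0 0 0.04" --pt "0.015 -0.018 0" --pt "0.03 -0.035 0" --pt "0.03 -0.036 0" --pt "0.03 -0.036 0" --pt "0.03 -0.036 0" --pt "0 0 0" --turn '[0,0,0,0,0,0,0,0]'

```text
time: 33.3
tool_pos: [0.5402, 0.1166, 0.0679]
tool_rot: [0.001, 0.661, 0.75, 0.001]
contact_force: [0.2, 1.1, -0.2]
gripper_width: 0.5
grasp_force: 61.2
```

Request:
play_rows --pt "0 0 0" --pt "0 0 0" --pt "0 0 0" --pt "0 0 0" --pt "0 0 0" --turn '[0,0,0,0,0]'

```text
time: 33.92
tool_pos: [0.5378, 0.119, 0.0668]
tool_rot: [0.0, 0.659, 0.752, 0.0]
contact_force: [0.7, -0.2, 0.1]
gripper_width: 0.501
grasp_force: 61.2
```

```bash
python3 - <<'E'
from h import *
z=state()["tool_pos"][2]-.0088+.018
C,im=rect("new_ring",z,f="w11.png",near=(316,270)); P=w2p(C,[.5396,.1206,.006])[0]; print(P)
E
```

```text
tcp [0.5379 0.1189 0.0668] yaw 97.51
new_ring 0.56 [321. 276.] ctr mm 537.7 121.6 size 42.3 48.6 part yaw 7.6
[317.33511714 214.86044416]
```

View pics/w11.png

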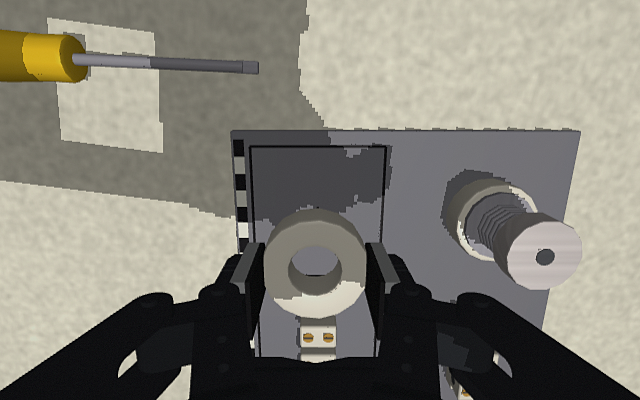

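```bash
python3 - <<'E'
from h import *
C=cam("wrist"); s=state()["tool_pos"]; z=s[2]-.0088+.018
im=cv2.imread("pics/w11.png"); cv2.imwrite("pics/w11c.png",cv2.resize(im[195:335,240:400],None,fx=4,fy=4,interpolation=2))
for c in [(s[0],s[1]),(s[0]-.0002,s[1]+.001),(s[0]-.0004,s[1]+.003)]:
    a=np.linspace(0,2*np.pi,120)
    for r in(.023,.011):
        p=w2p(C,np.c_[c[0]+r*np.cos(a),c[1]+r*np.sin(a),0*a+z]); print(np.round(c,4),r,p.min(0).round(1),p.max(0).round(1))
E
```

```text
[0.5379 0.1189] 0.023 [258.2 218.4] [369.6 319.5]
[0.5379 0.1189] 0.011 [287.3 246.5] [340.5 294.8]
[0.5377 0.1199] 0.023 [258. 216.] [369.5 317.5]
[0.5377 0.1199] 0.011 [287.1 244.1] [340.4 292.6]
[0.5375 0.1219] 0.023 [257.9 211.1] [369.9 313.4]
[0.5375 0.1219] 0.011 [287.1 239.5] [340.6 288.4]
```

View pics/w11c.png

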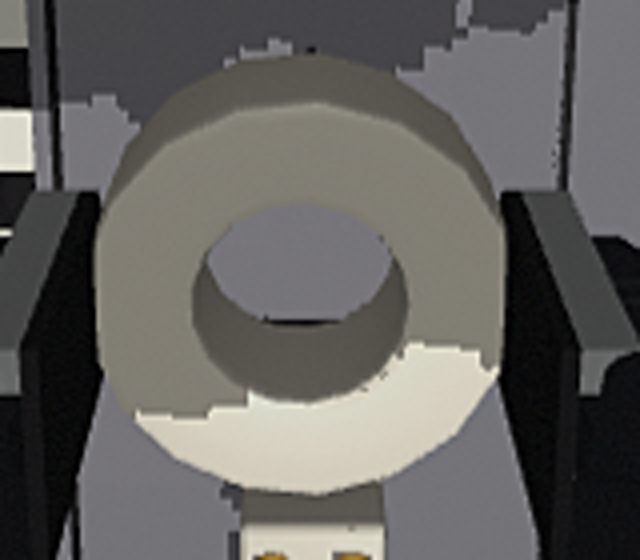

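The hole and rim are centred on the TCP. I'm shifting by +1.4 and +1.7 mm and lowering.

Request:
play_rows --pt "0.0014 0.0017 -0.01" --pt "0 0 -0.015" --pt "0 0 -0.015" --pt "0 0 -0.007" --pt "0 0 -0.0035" --pt "0 0 -0.001" --pt "0 0 0" --pt "0 0 0" --turn '[0,0,0,0,0,0,0,0]'

```text
time: 35.02
tool_pos: [0.5398, 0.1205, 0.0159]
tool_rot: [0.0, 0.659, 0.752, 0.0]
contact_force: [-0.5, -0.6, -0.8]
gripper_width: 0.5
grasp_force: 61.2
```

Request:
play_rows --pt "0 0 0" --pt "0 0 -0.001" --pt "0 0 0" --pt "0 0 0" --turn '[0,0,0,0]'

```text
time: 35.52
tool_pos: [0.5397, 0.1205, 0.0148]
tool_rot: [0.0, 0.659, 0.752, 0.0]
contact_force: [-2.2, -0.3, 4.9]
gripper_width: 0.498
grasp_force: 61.7
```

Request:
play_rows --pt "0 0 0" --pt "0 0 0" --pt "0 0 0" --pt "0 0 0.02" --pt "0 0 0.04" --pt "0 0 0.05" --pt "-0.015 -0.035 0.02" --pt "-0.015 -0.035 0.02" --turn '[0,0,0,0,0,0,0,0]' --hand 0.07

```text
time: 36.52
tool_pos: [0.5097, 0.0499, 0.1674]
tool_rot: [0.001, 0.659, 0.752, 0.001]
contact_force: [-0.3, 0.0, -0.2]
gripper_width: 0.818
grasp_force: 0.0
```

Request:
play_rows --pt "-0.02 -0.05 0" --pt "-0.02 -0.05 0" --pt "-0.02 -0.05 0" --pt "-0.02 -0.048 0" --pt "0 0 0" --pt "0 0 0" --pt "0 0 0" --pt "0 0 0" --turn '[0,0,0,0,0,0,0,0]'

```text
time: 37.52
tool_pos: [0.4298, -0.1465, 0.1644]
tool_rot: [-0.0, 0.659, 0.752, 0.0]
contact_force: [0.8, -0.3, 0.7]
gripper_width: 0.819
grasp_force: 0.0
```

```bash
python3 - <<'E'
from h import *
C,im=rect("new_thermo",.042,f="w12.png")
p=w2p(C,[.425,-.088,.042])[0].astype(int); print(p)
P=w2p(C,[.425,-.088,.042])[0]
np.save("C12.npy",np.r_[C[0].ravel(),C[1].ravel(),C[2]])
y0,x0=max(p[1]-60,0),p[0]-80;print(x0,y0)
cv2.imwrite("pics/w12c.png",cv2.resize(im[y0:y0+120,x0:x0+160],None,fx=4,fy=4,interpolation=2))
E
```

```text
tcp [ 0.4297 -0.1467  0.1643] yaw 97.6
new_thermo 0.65 [327. 101.] ctr mm 430.1 -81.1 size 32.5 33.4 part yaw 52.6
[318 113]
238 53
```

View pics/w12c.png

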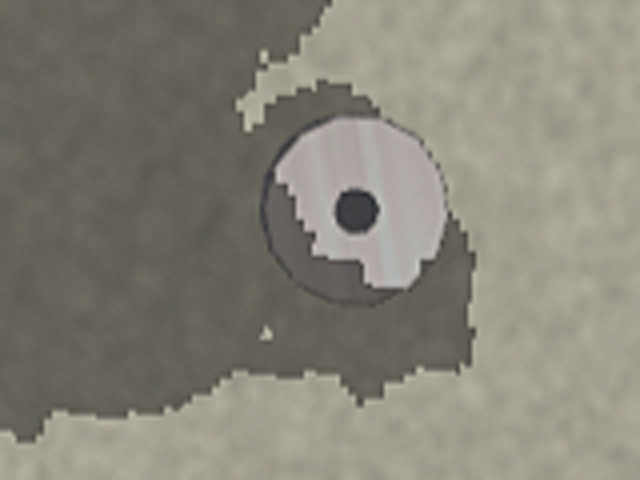

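The thermostat's cap centre dot is at about (326.7, 105.5).

```bash
python3 - <<'E'
from h import *
C=cam("wrist"); print(state()["tool_pos"],p2w(C,[326.7,105.5],.042).round(4),w2p(C,[.425,-.088,.042]))
E
```

```text
[ 0.42964396 -0.14679296  0.1642662 ] [[ 0.4301 -0.082   0.042 ]] [[318.62559427 113.06915575]]
```

Request:
play_rows --pt "0.0003 0.0324 -0.01" --pt "0.0002 0.0324 -0.02" --pt "0 0 -0.03" --pt "0 0 -0.03" --pt "0 0 -0.03" --pt "0 0 -0.02" --pt "0 0 -0.008" --pt "0 0 0" --turn '[0,0,0,0,0,0,0,0]' --hand 0.062

```text
time: 38.62
tool_pos: [0.4298, -0.0825, 0.0161]
tool_rot: [-0.0, 0.659, 0.752, -0.0]
contact_force: [-0.2, 0.5, 0.6]
gripper_width: 0.723
grasp_force: 0.0
```

Request:
play_rows --pt "0 0 0" --pt "0 0 0" --pt "0 0 0" --pt "0 0 0" --pt "0 0 0" --pt "0 0 0" --turn '[0,0,0,0,0,0]' --hand 0.0

```text
time: 39.38
tool_pos: [0.4311, -0.0832, 0.0177]
tool_rot: [0.001, 0.659, 0.752, 0.001]
contact_force: [-0.1, 1.7, 6.4]
gripper_width: 0.362
grasp_force: 59.3
```

Request:
play_rows --pt "0 0 0.02" --pt "0 0 0.04" --pt "0 0 0.02" --pt "0.012 0.022 0" --pt "0.02 0.037 0" --pt "0.02 0.037 0" --pt "0.02 0.037 0" --pt "0.02 0.037 0" --turn '[0,0,0,0,0,0,0,0]'

```text
time: 40.38
tool_pos: [0.522, 0.0885, 0.0959]
tool_rot: [-0.0, 0.659, 0.752, -0.0]
contact_force: [0.4, 0.1, -0.7]
gripper_width: 0.358
grasp_force: 59.5
```

Request:
play_rows --pt "0.0165 0.0338 0" --pt "0 0 -0.02" --pt "0 0 0" --pt "0 0 0" --pt "0 0 0" --pt "0 0 0" --pt "0 0 0" --turn '[0,0,0,0,0,0,0]'

```text
time: 41.25
tool_pos: [0.5386, 0.1208, 0.0767]
tool_rot: [0.0, 0.66, 0.752, 0.0]
contact_force: [-0.1, 0.9, -1.0]
gripper_width: 0.364
grasp_force: 59.5
```

```bash
python3 - <<'E'
from h import *
C,im=rect("new_thermo",0.07)
cv2.imwrite("pics/w13.png",cv2.resize(im[150:400,200:440],None,fx=2.4,fy=2.4,interpolation=2))
s=state()["tool_pos"]; z=s[2]-.0177
print("cap ctr at tcp px",w2p(C,[s[0],s[1],z+.042]),"foot px",w2p(C,[s[0],s[1],z]))
a=np.linspace(0,2*np.pi,90)
for n,r,h,c in [("ring",.023,.024,(.5396,.1206)),("cap",.017,z+.042,s),("foot",.019,z+.003,s)]:
    p=w2p(C,np.c_[c[0]+r*np.cos(a),c[1]+r*np.sin(a),0*a+h]);print(n,p.min(0).round(1),p.max(0).round(1))
E
```

```text
tcp [0.5385 0.1209 0.0766] yaw 97.48
new_thermo 0.73 [316. 266.] ctr mm 539.7 114.9 size 38.6 59.6 part yaw 7.5
cap ctr at tcp px [[313.58669914 289.35452421]] foot px [[313.75872368 244.76419235]]
ring [276.2 183.5] [355.2 258.2]
cap [268.  247.1] [359.2 328.7]
foot [274.1 209.4] [353.4 282.9]
```

View pics/w13.png

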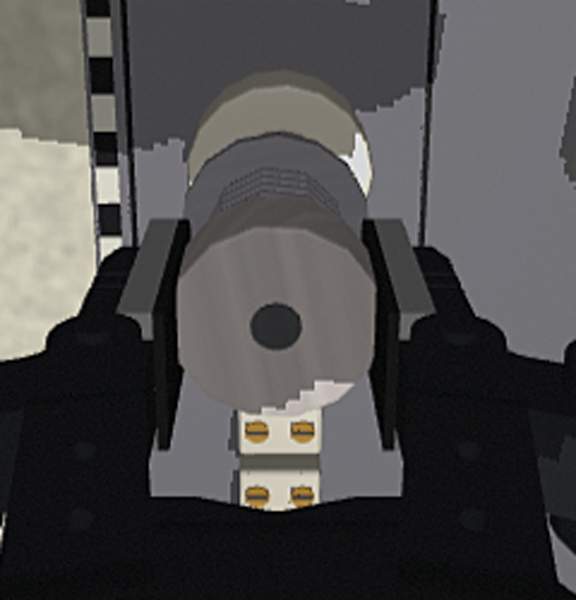

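The cap dot is at about (314.6, 285.6), so the thermostat sits 1.6 mm ahead of the TCP. I'm correcting for that and lowering it onto the ring.

Request:
play_rows --pt "0.0011 -0.0021 0" --pt "0 0 -0.01" --pt "0 0 -0.012" --pt "0 0 -0.007" --pt "0 0 -0.0035" --pt "0 0 -0.001" --pt "0 0 0" --pt "0 0 0" --turn '[0,0,0,0,0,0,0,0]'

```text
time: 42.35
tool_pos: [0.5398, 0.119, 0.0432]
tool_rot: [0.0, 0.659, 0.752, 0.0]
contact_force: [0.3, 0.7, -0.5]
gripper_width: 0.358
grasp_force: 59.5
```

Request:
play_rows --pt "0 0 0" --pt "0 0 -0.0005" --pt "0 0 0" --pt "0 0 0" --turn '[0,0,0,0]'

```text
time: 42.85
tool_pos: [0.5395, 0.1189, 0.0423]
tool_rot: [-0.0, 0.659, 0.752, -0.0]
contact_force: [0.4, 0.2, -0.6]
gripper_width: 0.36
grasp_force: 59.5
```

Request:
play_rows --pt "0 0 -0.0007" --pt "0 0 0" --pt "0 0 0" --turn '[0,0,0]'

```text
time: 43.22
tool_pos: [0.5396, 0.119, 0.0418]
tool_rot: [0.0, 0.659, 0.752, 0.0]
contact_force: [-1.9, 0.6, 0.8]
gripper_width: 0.361
grasp_force: 59.6
```

Request:
play_rows --pt "0 0 -0.0005" --pt "0 0 0" --pt "0 0 0" --turn '[0,0,0]'

```text
time: 43.6
tool_pos: [0.5396, 0.119, 0.0418]
tool_rot: [0.0, 0.659, 0.752, 0.0]
contact_force: [-3.6, 0.5, 4.5]
gripper_width: 0.362
grasp_force: 59.7
```

Request:
play_rows --pt "0 0 0" --pt "0 0 0" --pt "0 0 0" --pt "0 0 0.015" --pt "0 0 0.04" --pt "0 0 0.05" --pt "0 0 0.03" --pt "0 0 0" --turn '[0,0,0,0,0,0,0,0]' --hand 0.06

```text
time: 44.6
tool_pos: [0.5418, 0.1192, 0.181]
tool_rot: [0.003, 0.659, 0.752, 0.003]
contact_force: [0.2, 0.1, -0.6]
gripper_width: 0.7
grasp_force: 0.0
```

Request:
play_rows --pt "-0.005 -0.013 0" --pt "-0.005 -0.013 0" --pt "-0.005 -0.013 0" --pt "-0.005 -0.013 0" --pt "-0.005 -0.013 0" --pt "-0.005 -0.013 0" --pt "-0.005 -0.013 0" --pt "-0.005 -0.013 0" --turn '[-10,-10,-10,-10,-10,-10,-10,-10]'

```text
time: 45.6
tool_pos: [0.4984, 0.0146, 0.1747]
tool_rot: [-0.0, 0.989, 0.149, -0.001]
contact_force: [-0.3, 0.2, 0.8]
gripper_width: 0.701
grasp_force: 0.0
```

Request:
play_rows --pt "0 -0.013 0" --pt "0 0 0" --pt "0 0 0" --pt "0 0 0" --pt "0 0 0" --turn '[-10,0,0,0,0]'

```text
time: 46.22
tool_pos: [0.4995, 0.0023, 0.176]
tool_rot: [-0.0, 0.998, 0.066, -0.0]
contact_force: [0.1, 0.1, -1.0]
gripper_width: 0.701
grasp_force: 0.0
```

```bash
python3 - <<'E'
from h import *
C,im=snap("wrist","w14.png"); th=np.radians(7.48);Q=np.array([[np.cos(th),-np.sin(th)],[np.sin(th),np.cos(th)]]);t=np.array([.60676,-.00646])
for n,z,y in [("new_timer",.036,-.135),("new_inlet",.035,-.045),("new_block",.028,.045),("new_thermo",.066,.135)]:
    for x in(-.05,.05):
        P=np.r_[Q@(x,y)+t,z]; print("expect",(P*1000).round(1),w2p(C,P)[0].round(1)); rect(n,z,near=w2p(C,P)[0])
print(w2p(C,np.r_[Q@(-.05,.135)+t,.024]),w2p(C,np.r_[Q@(.05,.135)+t,.024]))
cv2.imwrite("pics/w14.png",im[:300,60:].repeat(1,0))
E
```

```text
expect [ 574.8 -146.8   36. ] [517.5 117.4]
tcp [0.4995 0.0022 0.1761] yaw 7.54
new_timer 0.56 [515. 114.] ctr mm 574.8 -145.0 size 40.3 65.0 part yaw 7.7
expect [ 673.9 -133.8   36. ] [539.8 -28.5]
tcp [0.4995 0.0021 0.1761] yaw 7.52
expect [563.  -57.6  35. ] [401.6 117.1]
tcp [0.4995 0.002  0.1761] yaw 7.5
new_inlet 0.71 [405. 115.] ctr mm 563.3 -57.9 size 25.1 50.6 part yaw 7.6
expect [662.2 -44.6  35. ] [411.3 -28.3]
tcp [0.4995 0.002  0.1761] yaw 7.5
expect [551.3  31.6  28. ] [287.1 116.4]
tcp [0.4995 0.0019 0.1761] yaw 7.49
new_block 0.74 [290. 115.] ctr mm 551.7 30.7 size 21.8 56.5 part yaw 7.5
expect [650.5  44.7  28. ] [284.5 -25.2]
tcp [0.4995 0.0019 0.1761] yaw 7.49
expect [539.6 120.9  66. ] [153.7 118.7]
tcp [0.4995 0.0019 0.1761] yaw 7.49
new_thermo 0.89 [164. 117.] ctr mm 541.6 112.6 size 33.3 48.4 part yaw 15.9
expect [638.8 133.9  66. ] [134.3 -46.4]
tcp [0.4995 0.002  0.1761] yaw 7.49
[[176.41474891 115.96307939]] [[162.39758903 -23.65766632]]
```

View pics/w14.png

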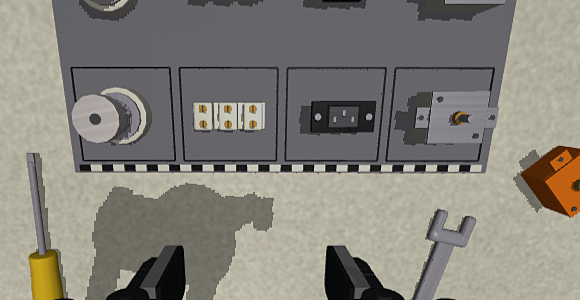

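The parts all sit on their crosses: timer, inlet and block are within about 1–2 mm and 0.2° by the fit. The thermostat's cap dot at (155,118) against the expected (154,119) puts it about 1 mm off, standing on its ring. I've also viewed 19 pictures, past the limit of 14, so I won't open any more. Handing in.

```bash
python3 -c "
from plant import *
print(job_done())"
```

```text
the job is handed in; nothing more can be done
None
```

The job is handed in: inlet, block, timer and the thermostat on its ring stand on their crosses within about 1–2 mm and parallel to their twins, but I viewed 19 pictures against the limit of 14.

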